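# Roll the vial rack to the stop and load it in the sprung carrier

## Task

Roll the vial rack along the roller lane until it is fully home against the end stop, where its base comes clear of the keeper strips, then lift it off by its handle and set it in the nest of the sprung carrier. Press it gently down until the carrier's spring catch holds it down, and let go. Do not ram the stop or force the carrier, keep the vials in the rack and leave the other things on the bench alone.

Things in the scene. Friction and masses are not known exactly. Their poses are not given: they have to be found in the camera images.
- lane: roller lane: aluminium frame 110 mm wide, 330 long, 57 high, level, with 14 free grey rollers. Origin: centre of its underside, on the bench. Its y axis runs along the lane: end stop at the -y end, loading end at +y. Roller tops 45 mm above the origin; the rack stands on them, 2 mm play each side. Home, the rack's centre is at lane y = -100 mm
- end_stop: upright aluminium end stop plate of the lane, top 93 mm above the bench; its two rubber buffers, 76 mm above the bench, meet the rack's end strap at lane y = -146.5 mm. Origin and axes as the lane
- rack_handle (a point): centre of the white vial rack's black handle bar: 14 mm wide (rack x), 72 long (rack y), 12 thick; with the strap on it, its top is 7.5 mm above this point. The point is 96 mm above the rack's underside, over its middle; free space below the bar down to the vials. Rack axes: y along its length, on the lane parallel to the lane's y; z up
- rack: the rack; origin: centre of its underside. Base plate 74 x 90 x 6 mm; pocket block 59 x 87 mm, up to 40 mm above the underside; at each end an upright steel strap 20 mm wide, outer face 46.5 mm from the centre, 6 to 102 mm high, carries the handle bar. The vials reach 58 mm above the underside. With vials 0.3 to 0.5 kg
- carrier_base: sprung carrier, white housing 112 x 138 x 52 mm on a grey foot plate, fixed. Origin: under the centre of the housing, on the bench; y along its length. The catch stands on its -y end (from y = -75 to -125 mm, up to 86 mm high)
- carrier_nest (a point): centre of the top face of the carrier's aluminium platform, which is 70 mm above the bench when empty. Axes as carrier_base. The nest takes the rack's base plate lengthwise along y, either way round, with about 1.5 mm play each side between bent steel guides that flare out over 12 mm above the platform
- carrier (a joint): how far the platform has sunk, m: 0 empty, 0.036 at most. Spring 2.8 N at the top, plus 0.35 N per mm; under the rack alone it sinks 1 to 5 mm. Pressed, its pin passes the catch and lands hard on an anvil 2.5 mm farther down. Let go, a caught platform stays over 15 mm down, a free one comes up again
- rack_vial_0_mid (a point): middle of a small vial, 22 mm wide, 52 mm high, loose in a pocket of the rack
- rack_vial_1_mid (a point): likewise, second vial
- rack_vial_2_mid (a point): likewise, third vial
- rack_vial_3_mid (a point): likewise, fourth vial
- weigh_boat: bystander: white weighing boat, 67 x 67 x 16 mm; origin under its centre
- label_roll: bystander: white label roll, 60 mm wide, 22 mm high; origin under its centre
- dropper_bottle: bystander: amber dropper bottle with red cap, 27 mm wide, 91 mm high; origin under its centre
- small_jar: bystander: jar with white lid, 50 mm wide, 66 mm high; origin under its centre
- keeper_end (a point): end of the two steel keeper strips on the lane's sides, at the middle of the lane, at their top (56.5 mm high). They run from here to the loading end, inner edges 32.5 mm either side of the middle, and overhang the rack's base plate with 2.5 mm play, so the rack can be lifted off only when home or at most 5 mm short of it
- carrier_pin (a point): cross pin (6 mm thick) at the -y end of the platform, moving with it. On the way down it pushes back the bevelled tongue of a spring catch (3 to 8 N more). The catch block is clamped at a different height each time and is not measured: the tongue snaps over the pin at 16 to 28 mm of travel, so press until the pin is felt to land

How it is judged:
By the outcome, as a careful person would: the job done as asked, in the order asked, and still so for the second after the job is handed in, with the robot touching nothing.
It also fails if it takes over 59 s, if anything falls off the work surface, if the arm or the gripper's body presses on something with over 40 N, if the wrist force passes 120 N, or if a joint passes its speed limit or range.

## Robot

A 6-joint arm with a two-finger parallel gripper is mounted at the origin on a cart in front of the work surface, level with it; the furniture and walls round the work are solid. World frame = base frame: x ahead of the robot, y to its left, z up, the work surface at z = 0. Lengths are in m, angles in degrees, forces in N, time in s.
With the tool pointing down it reaches from about 0.375 to 0.9 m from the base axis. Payload 3.1 kg.
Tool frame: the origin (TCP) lies between the finger pads; the fingertips stand 22 mm ahead of it and the grasp point (between the pads) lies 3 mm ahead of it (bot.tip_extent is the distance from the TCP to the fingertips, in m); y points along the fingers, z is the direction in which the jaws open and shut, and the axes are right-handed (so a half turn about y gives the same grasp; the last joint's range is limited). The gripper opens to 87 mm and grips with 3 to 60 N. Pads are 19 mm wide; open, the fingers measure 117 mm over their backs; the gripper's body (75 mm by 190 mm) begins 51 mm behind the grasp point.
Start: joints at [-83.795, 30.224, 82.088, -0, 67.689, -10.227], TCP at [0.177, -0.599, 0.245] pointing down, gripper open.
Joint ranges: [-176.69, 176.69], [-43.24, 126.21], [12.49, 139.97], [-82, 262], [0, 151.66], [-163.58, 163.58]. Speed limits (degrees/s): [159.86, 159.86, 180, 180, 180, 180].

## Interface

Orientations are given as a 3x3 rotation matrix whose columns are the frame's x, y, z axes.
In Python, from rig import bot, eyes, models gives the robot as it stands. The module is installed in compiled form; this text tells all that it offers.
- The arm moves only by the tool arm_command, never from a script. Its arguments are lists of equal length, an entry for each row: "translation": the shift along the tool's x, y, z each as a share of 0.08 m, from -1 to 1, a list of three; "rotation": the turn, a rotation vector about the tool's x, y, z each as a share of 60 degrees, from -1 to 1, a list of three; "grip": the closure, from -1 (fully open) to 1 (shut), so that 0 is half open. In form: {"translation": [[x, y, z], ...], "rotation": [[rx, ry, rz], ...], "grip": [grip, ...]}. A call has 1 to 5 rows; each row is the pose to reach, as a shift and turn from the pose commanded when the call began, along the tool's axes at that moment; what a row does not reach only later rows make up. A row lasts 1/10 s, in which the tool goes at most 50 mm and 8.59 degrees, less where a joint would pass 70% of its speed; a pose out of reach is approached as far as the arm can. A call with a number of a shift or a turn outside -1 to 1 is refused whole. A call with a gripper value outside its range is refused whole. The fingers move at their own pace and stop on an object; the grip force is fixed at half the most. Time passes only in rows, so rows that repeat a pose let the fingers close. It gives the time, the measured TCP pose, the force and the opening at its end, in the units of the state.
- bot.read_state(): the state, without advancing time (a new reading comes with each control period).
- eyes.capture(name): name is "scene" or "top"; returns a dict with "image" (480x640x3 uint8, blue, green, red), "mtx" (3x3 intrinsics, pixels), "rvec" (rotation vector, rad) and "tvec" (3), from world to camera coordinates, as OpenCV has them. Camera axes: x right, y down, z forward; pixel columns grow to the right and rows downward; lengths in m; the calibration is good to about 2 mm. A picture is of the moment at which its call begins. There is no depth.
- bot.hand_in(): hands the job in, once; it reports no verdict.
Trained networks look in the newest picture that a camera, given by its name, has taken for a name from the list of things; names that differ only in an ending like _2 or _b are one class to them, and where a whole thing is asked for, a point or a joint stands for the part that bears it (a point fixed in the world has none). Each returns a list of dicts, best first, with "conf" (0 to 1); they miss things now and then, are a little off and sometimes report something else, mostly with a low value. They report only what shows in the picture. A call takes as long as a camera call.
- models.recognise(camera, thing): "extent" ([left, top, right, bottom] as shares, 0 to 1, of the picture: columns of its width, rows of its height, round what is visible of it).
- models.spot_point(camera, thing): "point" ([column, row] as shares, 0 to 1, of the picture: columns of its width, rows of its height: a listed point, or the origin of a listed thing).
The state is a dict: "time_s": time; "joint_positions": joint angles; "qvel": joint speeds; "tau": joint torques, N m; "position": TCP position; "tcp_rot": TCP orientation; "force": force on the tool from outside, world axes, zero at the start; "moment": the same for the moment, N m; "opening": opening from 0.0 (shut) to 1.0 (fully open).
Only numpy, scipy, OpenCV 4.12 (cv2) and the standard library are available. Lean on these libraries where they do the work, as an engineer would, in place of code of your own. Each camera call takes 0.05 s, during which the arm holds its last target. There are 200 camera calls.

## Working session

There is one attempt and no reset: what is moved stays moved. The work goes in short steps, Python scripts to look and compute and a tool call to move; the robot and the scene stay as the last step left them, time stands still between calls to the robot, and variables do not carry over. Pictures are saved under pics/ and viewed, about 8 in all and at most 12, crops included, and the job is handed in when it is done.

Besides the shell and the picture viewer there is one more tool, called after "Emit:" as a command line: name --argument value ..., lists and objects as JSON in quotes. arm_command: Moves the arm, as the interface text tells. Shift numbers are shares of 0.08 m and turn numbers shares of 60 degrees, none past 1 either way. Its arguments: {"type":"object","properties":{"translation":{"type":"array"},"rotation":{"type":"array"},"grip":{"type":"array"}},"required":["translation","rotation","grip"]}

```bash
mkdir -p pics
cat > h.py <<'E'
import numpy as np, cv2
from rig import bot, eyes, models
def cam(n):
    c=eyes.capture(n); R=cv2.Rodrigues(np.array(c['rvec'],float))[0]; return c,R,np.array(c['tvec'],float).ravel()
def ray(c,R,t,p):
    u=cv2.undistortPoints(np.array([[[p[0]*640,p[1]*480]]],float),np.array(c['mtx']),None).ravel()
    return -R.T@t, R.T@np.array([u[0],u[1],1])
def at_z(o,d,z): return o+d*(z-o[2])/d[2]
def proj(c,P): return cv2.projectPoints(np.array(P,float).reshape(-1,1,3),np.array(c['rvec'],float),np.array(c['tvec'],float),np.array(c['mtx']),None)[0].reshape(-1,2)
E
python3 - <<'E'
from h import *
s=bot.read_state(); print(s['time_s'],s['position'],np.round(s['tcp_rot'],3),s['force'])
Z=dict(lane=0,end_stop=0,rack_handle=.141,rack=.045,carrier_base=0,carrier_nest=.07,rack_vial_0_mid=.08,weigh_boat=0,label_roll=0,dropper_bottle=0,small_jar=0,keeper_end=.0565,carrier_pin=.07)
for n in ('scene','top'):
    c,R,t=cam(n); cv2.imwrite(f'pics/{n}0.png',c['image'])
    print(n,'cam at',np.round(-R.T@t,3))
    for k,z in Z.items():
        for r in models.spot_point(n,k)[:4 if 'vial' in k else 1]:
            print(k,round(r['conf'],2),np.round(np.array(r['point'])*[640,480],1),np.round(at_z(*ray(c,R,t,r['point']),z),4))
E
```

```text
0.0 [ 0.17675705 -0.59878417  0.2435803 ] [[-0.959 -0.     0.283]
 [-0.283  0.002 -0.959]
 [-0.    -1.    -0.002]] [-0.27729082  0.0710178  -0.07116524]
scene cam at [0.106 0.741 0.985]
lane 0.58 [311.6 314.5] [0.4916 0.1237 0.    ]
rack_handle 0.72 [304.3 323.1] [0.4394 0.2409 0.141 ]
rack 0.85 [301.3 324.8] [0.4815 0.1921 0.045 ]
carrier_base 0.93 [366.  239.7] [ 0.4807 -0.21    0.    ]
carrier_nest 0.8 [365.3 221.9] [ 0.4883 -0.2133  0.07  ]
rack_vial_0_mid 0.4 [299.  324.1] [0.4736 0.2133 0.08  ]
weigh_boat 0.96 [274.1 410.9] [0.4357 0.3983 0.    ]
label_roll 0.9 [283.1 273.7] [0.6388 0.0339 0.    ]
dropper_bottle 0.61 [405.2 195.3] [ 0.4507 -0.4789  0.    ]
small_jar 0.93 [219.  345.2] [0.6554 0.3182 0.    ]
keeper_end 0.61 [320.8 287.2] [0.4918 0.0689 0.0565]
carrier_pin 0.87 [378.6 207.9] [ 0.4783 -0.2936  0.07  ]
top cam at [ 0.318 -0.037  1.373]
lane 0.69 [264.2 258.6] [0.4901 0.1225 0.    ]
rack_handle 0.73 [232.9 254.5] [0.4846 0.186  0.141 ]
rack 0.71 [239.4 255.6] [0.4942 0.1853 0.045 ]
carrier_base 0.55 [381.4 259.3] [ 0.4813 -0.2089  0.    ]
carrier_nest 0.7 [386.  251.8] [ 0.493  -0.2133  0.07  ]
rack_vial_0_mid 0.57 [222.9 261. ] [0.476  0.2236 0.08  ]
weigh_boat 0.66 [169.7 280.3] [0.4339 0.3896 0.    ]
label_roll 0.75 [293.4 207.6] [0.6364 0.038  0.    ]
dropper_bottle 0.6 [414.3 250.9] [ 0.5033 -0.3027  0.    ]
small_jar 0.53 [196.1 207.7] [0.6423 0.3192 0.    ]
keeper_end 0.73 [277.5 252.2] [0.4999 0.0796 0.0565]
carrier_pin 0.65 [415.6 251.6] [ 0.4919 -0.2927  0.07  ]
```

View pics/scene0.png

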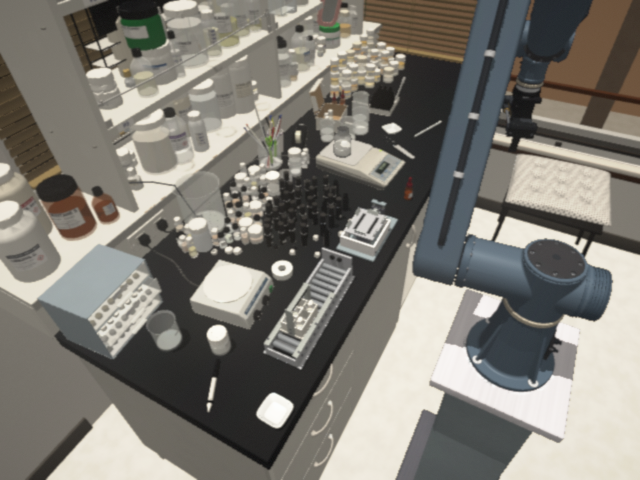

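View pics/top0.png

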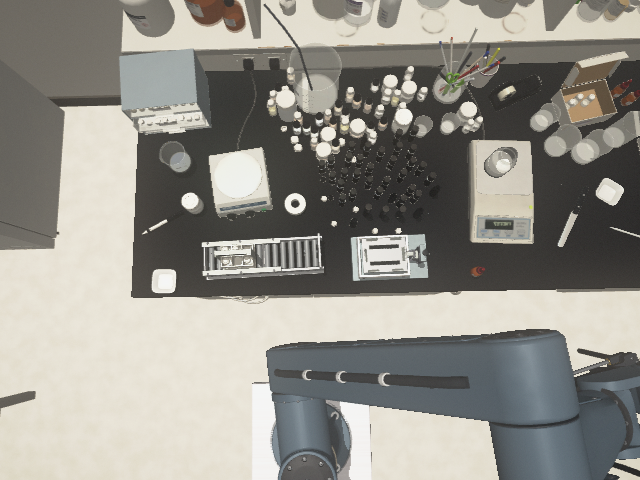

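The scene view shows the lane (col 265–355, row 250–360) with the rack at its near end around (300,320), and the carrier at (367,232). In the top view the lane is at (202–323, 235–278), the rack at (237,257) and the carrier at (385,257).

```bash
python3 - <<'E'
import cv2,numpy as np
a=cv2.imread('pics/top0.png')[225:285,195:435]; a=cv2.resize(a,None,fx=3.3,fy=3.3,interpolation=cv2.INTER_CUBIC)
b=cv2.imread('pics/scene0.png')[195:365,255:425]; b=cv2.resize(b,(390,390),interpolation=cv2.INTER_CUBIC)
o=np.zeros((a.shape[0]+390,792,3),np.uint8); o[:a.shape[0]]=a[:,:792]; o[a.shape[0]:,:390]=b
cv2.imwrite('pics/crop1.png',o)
E
python3 - <<'E'
from h import *
from scipy.optimize import least_squares
# pose fit of lane and carrier in both cameras using network points (several points per body)
for n in ('scene','top'):
    c,R,t=cam(n)
    for k in ('lane','carrier_base','rack','end_stop'):
        r=models.recognise(n,k)[:1]
        if r: print(n,k,round(r[0]['conf'],2),np.round(np.array(r[0]['extent'])*[640,480,640,480],1))
    # prediction of top-corners
    def box(x,y,yaw,w,l,z):
        a=np.radians(yaw); X=np.array([np.cos(a),np.sin(a)]);Y=np.array([-np.sin(a),np.cos(a)])
        return [[*(np.array([x,y])+i*w/2*X+j*l/2*Y),z] for i,j in((1,1),(1,-1),(-1,-1),(-1,1))]
    print(np.round(proj(c,box(.491,.123,3,.11,.33,.057)),1).tolist(), np.round(proj(c,box(.491,-.2115,3,.112,.138,.052)),1).tolist())
E
```

```text
scene lane 0.77 [263.8 246.4 355.2 371.6]
scene carrier_base 0.55 [337.5 198.5 396.1 261.2]
scene rack 0.56 [280.8 286.  317.9 339.7]
scene end_stop 0.79 [319.5 243.7 350.3 269.7]
[[260.7, 343.1], [319.4, 253.9], [354.5, 265.5], [301.0, 359.9]] [[338.5, 235.2], [355.7, 208.5], [388.5, 217.8], [373.1, 245.8]]
top lane 0.58 [204.  235.4 323.4 279.3]
top carrier_base 0.93 [351.1 234.2 431.7 281.3]
top rack 0.64 [214.2 242.4 256.7 269.4]
top end_stop 0.41 [313.5 244.7 320.6 248.4]
[[200.4, 240.2], [320.6, 231.5], [323.6, 271.5], [201.8, 280.3]] [[357.4, 235.1], [407.7, 231.4], [411.9, 272.1], [361.0, 275.8]]
```

View pics/crop1.png

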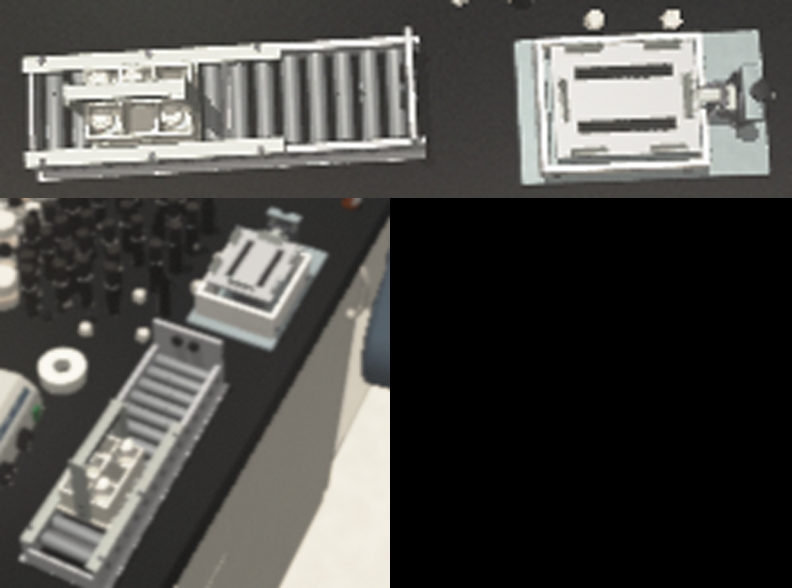

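The crop shows the rack at the loading end with the handle bar (top px (214,253)–(252,252)), and the lane and carrier nearly parallel, tilted a little. I'll fit line angles at sub-pixel level.

Run:
```python
from h import *
c,R,t=cam('top')
print('tilt of world y in image deg', np.degrees(np.arctan2(*(np.diff(proj(c,[[.49,.3,.05],[.49,-.3,.05]]),axis=0)[0][::-1]))))
g=cv2.cvtColor(c['image'],cv2.COLOR_BGR2GRAY)
g=cv2.resize(g[220:290,190:440],None,fx=4,fy=4,interpolation=cv2.INTER_CUBIC)
L=cv2.createLineSegmentDetector().detect(g)[0].reshape(-1,2,2)/4+[190-.375,220-.375]
L=[l for l in L if np.hypot(*(l[1]-l[0]))>22]
for l in sorted(L,key=lambda l:l[:,0].mean()):
    w=[at_z(*ray(c,R,t,p/[640,480]),.055)[:2] for p in l]
    d=w[1]-w[0]; 
    print(np.round(l,1).tolist(),np.round(w,4).tolist(),'yaw',round((np.degrees(np.arctan2(-d[0],d[1]))+90)%180-90,2))
# predicted corners for refined guesses
from scipy.spatial.transform import Rotation as Ro
for nm,P in dict(handle=[.485,.186,.141],nest=[.491,-.2115,.07]).items(): print(nm,proj(c,P))
```

```text
tilt of world y in image deg -1.1744444850841074
[[203.1, 247.0], [203.3, 269.8]] [[0.5187, 0.2834], [0.4561, 0.2819]] yaw -88.55
[[205.0, 269.8], [204.5, 247.3]] [[0.456, 0.2772], [0.5178, 0.2797]] yaw -87.69
[[207.9, 274.7], [239.7, 273.2]] [[0.4423, 0.269], [0.4449, 0.1825]] yaw 1.71
[[241.6, 272.8], [273.2, 271.1]] [[0.4458, 0.1774], [0.4485, 0.0918]] yaw 1.84
[[268.8, 265.7], [268.3, 243.2]] [[0.4636, 0.1036], [0.5254, 0.1047]] yaw -88.99
[[317.0, 235.5], [230.7, 240.2]] [[0.544, -0.0287], [0.536, 0.208]] yaw 1.94
[[280.1, 242.3], [281.2, 266.7]] [[0.5273, 0.0725], [0.4601, 0.07]] yaw -87.86
[[285.1, 267.3], [284.0, 242.0]] [[0.4582, 0.0594], [0.5279, 0.0618]] yaw -88.1
[[288.1, 241.0], [288.9, 267.6]] [[0.5303, 0.0506], [0.4573, 0.0489]] yaw -88.7
[[293.1, 266.1], [291.9, 241.0]] [[0.4612, 0.0377], [0.5303, 0.0402]] yaw -87.92
[[296.0, 240.7], [297.0, 266.7]] [[0.5308, 0.029], [0.4594, 0.0271]] yaw -88.49
[[301.2, 266.1], [299.8, 240.4]] [[0.4607, 0.0157], [0.5312, 0.0185]] yaw -87.77
[[304.0, 240.4], [305.0, 266.3]] [[0.5311, 0.0071], [0.4598, 0.0055]] yaw -88.7
[[309.2, 265.7
[... 742 characters left out ...]
 [368.8, 248.6]] [[0.5045, -0.232], [0.5048, -0.1692]] yaw -0.29
[[368.6, 245.0], [398.3, 243.8]] [[0.5148, -0.1688], [0.5163, -0.2496]] yaw 1.11
[[406.0, 234.2], [362.9, 235.8]] [[0.5424, -0.2721], [0.5406, -0.1542]] yaw 0.87
[[369.8, 261.3], [399.2, 260.0]] [[0.4701, -0.1705], [0.472, -0.2502]] yaw 1.35
[[399.2, 263.9], [370.4, 264.9]] [[0.4612, -0.2495], [0.4602, -0.1717]] yaw 0.69
[[359.8, 276.8], [409.8, 274.6]] [[0.4286, -0.142], [0.4316, -0.2767]] yaw 1.3
[[402.9, 273.5], [377.0, 273.4]] [[0.4352, -0.2584], [0.4367, -0.1886]] yaw -1.2
[[388.2, 278.8], [427.6, 277.2]] [[0.4217, -0.2183], [0.4237, -0.3241]] yaw 1.09
handle [[232.88119383 254.3565641 ]]
nest [[385.33090254 252.55974731]]
```

Lane yaw is about +1.9° and carrier yaw about +1.1°. The handle is near (0.488, 0.186). I'm moving toward it, turning the jaws across the lane.

Emit:
arm_command --translation '[[-0.4,0,-0.4],[-0.8,0,-0.8],[-1,0,-1]]' --rotation '[[0,-0.14,0],[0,-0.28,0],[0,-0.42,0]]' --grip '[0,0,0]'

```text
time_s: 2.25
position: [0.2319, -0.4964, 0.2442]
tcp_rot: [[-0.743, 0.0, 0.67], [-0.67, 0.004, -0.743], [-0.002, -1.0, -0.003]]
force: [0.4, -0.6, 0.4]
opening: 0.815
```

Emit:
arm_command --translation '[[-0.4,0,-0.2],[-0.8,0,-0.4],[-1,0,-0.6]]' --rotation '[[0,-0.14,0],[0,-0.28,0],[0,-0.42,0]]' --grip '[0,0,0]'

```text
time_s: 2.55
position: [0.2598, -0.4086, 0.2446]
tcp_rot: [[-0.386, 0.0, 0.922], [-0.922, 0.001, -0.386], [-0.001, -1.0, -0.0]]
force: [0.8, -0.2, -0.0]
opening: 0.551
```

Emit:
arm_command --translation '[[-0.4,0,0],[-0.8,0,0],[-1,0,0]]' --rotation '[[0,-0.14,0],[0,-0.28,0],[0,-0.42,0]]' --grip '[0,0,0]'

```text
time_s: 2.85
position: [0.2906, -0.3348, 0.2446]
tcp_rot: [[0.043, -0.0, 0.999], [-0.999, 0.002, 0.043], [-0.002, -1.0, -0.0]]
force: [-1.0, 0.3, -0.5]
opening: 0.503
```

Emit:
arm_command --translation '[[-0.5,0,0.2],[-0.95,0,0.4]]' --rotation '[[0,0.01,0],[0,0.01,0]]' --grip '[0,0]'

```text
time_s: 3.05
position: [0.3199, -0.2594, 0.2447]
tcp_rot: [[0.023, 0.0, 1.0], [-1.0, -0.0, 0.023], [0.0, -1.0, 0.0]]
force: [0.6, -0.4, 0.1]
opening: 0.5
```

Emit:
arm_command --translation '[[-0.5,0,0.2],[-0.95,0,0.4]]' --rotation '[[0,0,0],[0,0,0]]' --grip '[0,0]'

```text
time_s: 3.25
position: [0.3499, -0.182, 0.2448]
tcp_rot: [[0.024, 0.0, 1.0], [-1.0, -0.0, 0.024], [0.0, -1.0, 0.0]]
force: [1.3, -0.0, -0.0]
opening: 0.499
```

Emit:
arm_command --translation '[[-0.5,0,0.2],[-0.95,0,0.4]]' --rotation '[[0,0,0],[0,0,0]]' --grip '[0,0]'

```text
time_s: 3.45
position: [0.3801, -0.1052, 0.2448]
tcp_rot: [[0.025, 0.001, 1.0], [-1.0, -0.0, 0.025], [0.0, -1.0, 0.001]]
force: [0.5, -1.6, 0.3]
opening: 0.5
```

Emit:
arm_command --translation '[[-0.5,0,0.2],[-0.95,0,0.4]]' --rotation '[[0,0,0],[0,0,0]]' --grip '[0,0]'

```text
time_s: 3.65
position: [0.4103, -0.0283, 0.2449]
tcp_rot: [[0.025, 0.001, 1.0], [-1.0, -0.0, 0.025], [0.0, -1.0, 0.001]]
force: [0.2, -0.7, -0.0]
opening: 0.499
```

Emit:
arm_command --translation '[[-0.5,0,0.2],[-0.95,0,0.4]]' --rotation '[[0,0,0],[0,0,0]]' --grip '[0,0]'

```text
time_s: 3.85
position: [0.4404, 0.0486, 0.2449]
tcp_rot: [[0.026, 0.001, 1.0], [-1.0, -0.0, 0.026], [0.0, -1.0, 0.001]]
force: [1.7, -0.7, 0.2]
opening: 0.503
```

Emit:
arm_command --translation '[[-0.5,0,0.2],[-0.95,0,0.4]]' --rotation '[[0,0,0],[0,0,0]]' --grip '[0,0]'

```text
time_s: 4.05
position: [0.4705, 0.1255, 0.2448]
tcp_rot: [[0.026, 0.001, 1.0], [-1.0, 0.0, 0.026], [-0.0, -1.0, 0.001]]
force: [0.1, -0.3, -0.6]
opening: 0.502
```

Emit:
arm_command --translation '[[-0.4,0,0.15],[-0.8,0,0.3],[-0.8,0,0.3]]' --rotation '[[0,0,0],[0,0,0],[0,0,0]]' --grip '[0,0,0]'

```text
time_s: 4.35
position: [0.494, 0.1914, 0.2448]
tcp_rot: [[0.029, 0.003, 1.0], [-1.0, 0.002, 0.029], [-0.002, -1.0, 0.003]]
force: [0.3, -0.5, 0.3]
opening: 0.499
```

Emit:
arm_command --translation '[[0.07,0.3,-0.07],[0.07,0.6,-0.07],[0.07,0.8,-0.07],[0.07,0.8,-0.07]]' --rotation '[[0,0,0],[0,0,0],[0,0,0],[0,0,0]]' --grip '[0,0,0,0]'

```text
time_s: 4.75
position: [0.485, 0.1813, 0.1787]
tcp_rot: [[0.024, -0.006, 1.0], [-1.0, -0.001, 0.024], [0.001, -1.0, -0.006]]
force: [0.3, -1.2, -0.0]
opening: 0.502
```

Run:
```python
from h import *
ims=[]
P=bot.read_state()['position']; print(P)
for n,(x0,y0,w,h) in dict(scene=(255,220,110,150),top=(190,200,150,110)).items():
    c,R,t=cam(n); im=c['image'].copy()
    a=cv2.resize(im[y0:y0+h,x0:x0+w],None,fx=(400/w if n=='scene' else 390/w),fy=(400/w if n=='scene' else 390/w),interpolation=cv2.INTER_CUBIC)
    ims.append(a)
    print(n,[ (round(r['conf'],2),np.round(np.array(r['point'])*[640,480],1).tolist()) for r in models.spot_point(n,'rack_handle')[:2]], proj(c,[[*P[:2],.022+P[2]-.044],[*P[:2],.141]]).round(1).tolist())
H=max(i.shape[0] for i in ims); o=np.zeros((H,790,3),np.uint8); o[:ims[0].shape[0],:400]=ims[0]; o[:ims[1].shape[0],400:400+ims[1].shape[1]]=ims[1]
cv2.imwrite('pics/c2.png',o)
```

```text
[0.48500744 0.18127854 0.17866231]
scene [(0.57, [298.2, 294.8])] [[299.9, 293.4], [300.3, 297.6]]
top [(0.72, [232.7, 253.2]), (0.52, [264.6, 257.6])] [[233.6, 253.5], [234.7, 254.3]]
```

View pics/c2.png

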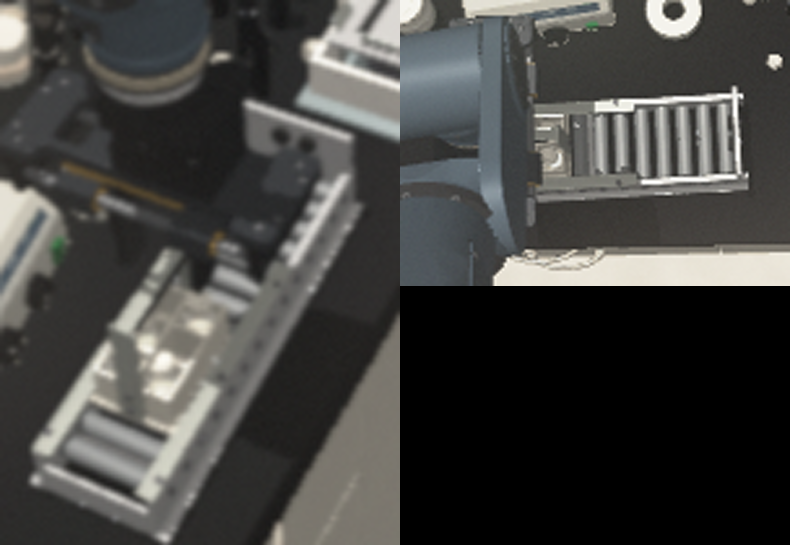

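The scene crop shows the near strap top at about scene px (288,312) and dark fingers above the handle. I'll check by projecting the expected handle ends and fingertips.

Run:
```python
from h import *
P=bot.read_state()['position']; z=P[2]-.022
c,R,t=cam('scene'); a=np.radians(1.85); X=np.array([np.cos(a),np.sin(a),0]);Y=np.array([-np.sin(a),np.cos(a),0])
T=np.array([P[0],P[1],z])
H=np.array([.488,.185,.147])
pts=dict(tipL=T+X*.0215,tipLb=T+X*.036,tipR=T-X*.0215,tipRb=T-X*.036,near=H+Y*.0465,far=H-Y*.0465,mid=H,near_foot=H+Y*.0465-[0,0,.096])
im=cv2.resize(c['image'][260:345,265:345],None,fx=7,fy=7,interpolation=cv2.INTER_CUBIC)
im=np.clip(im.astype(float)*1.8+20,0,255).astype(np.uint8)
for k,p in pts.items():
    q=proj(c,p)[0]; print(k,q.round(1)); v=((q-[265,260])*7+3.5).astype(int)
    cv2.circle(im,tuple(int(i) for i in v),4,(0,0,255) if 'tip' in k else (0,255,0),1)
cv2.imwrite('pics/c3.png',im)
```

```text
tipL [290.8 289.4]
tipLb [285.6 287.4]
tipR [306.7 295.5]
tipRb [312.1 297.6]
near [288.7 310.8]
far [307.3 283.2]
mid [298.3 296.6]
near_foot [291.4 334.4]
```

View pics/c3.png

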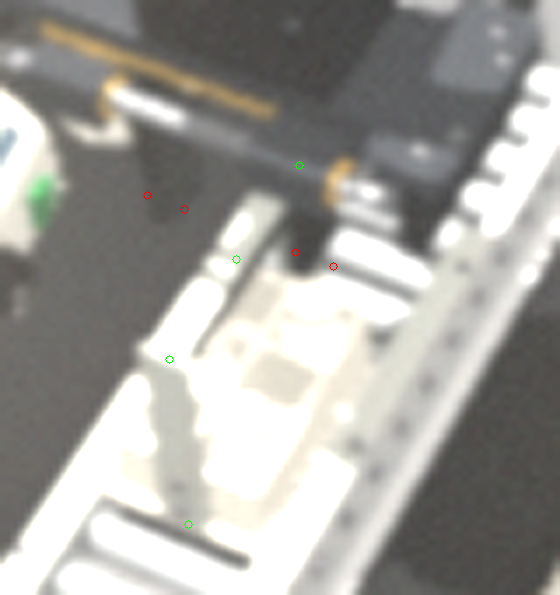

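The projected strap top and foot match the image, so the handle is at about (0.488, 0.185) and the fingers straddle it. I'm lowering and gripping.

Emit:
arm_command --translation '[[-0.03,0.15,0.03],[-0.03,0.3,0.03],[-0.03,0.44,0.03],[-0.03,0.44,0.03],[-0.03,0.44,0.03]]' --rotation '[[0,0,0],[0,0,0],[0,0,0],[0,0,0],[0,0,0]]' --grip '[0,0,0,0,0]'

```text
time_s: 5.5
position: [0.4889, 0.1847, 0.1446]
tcp_rot: [[0.025, -0.002, 1.0], [-1.0, -0.0, 0.025], [0.0, -1.0, -0.002]]
force: [0.4, 0.6, -0.1]
opening: 0.499
```

Emit:
arm_command --translation '[[0,0,0],[0,0,0],[0,0,0],[0,0,0],[0,0,0]]' --rotation '[[0,0,0],[0,0,0],[0,0,0],[0,0,0],[0,0,0]]' --grip '[1,1,1,1,1]'

```text
time_s: 6.0
position: [0.49, 0.1848, 0.1457]
tcp_rot: [[0.025, 0.002, 1.0], [-1.0, 0.0, 0.025], [-0.0, -1.0, 0.002]]
force: [0.7, 0.1, -2.9]
opening: 0.154
```

Handle gripped (13.4 mm opening). Rolling toward the stop, slowing down.

Emit:
arm_command --translation '[[0.15,0,0],[0.35,0,0],[0.57,0,0],[0.79,0,0.01],[1,0,0.01]]' --rotation '[[0,0,0],[0,0,0],[0,0,0],[0,0,0],[0,0,0]]' --grip '[1,1,1,1,1]'

```text
time_s: 6.5
position: [0.4927, 0.1035, 0.1456]
tcp_rot: [[0.025, 0.001, 1.0], [-1.0, 0.0, 0.025], [0.0, -1.0, 0.001]]
force: [2.1, 0.7, 1.2]
opening: 0.157
```

Emit:
arm_command --translation '[[0.17,0,0],[0.32,0,0],[0.45,0,0],[0.53,0,0.01],[0.58,0,0.01]]' --rotation '[[0,0,0],[0,0,0],[0,0,0],[0,0,0],[0,0,0]]' --grip '[1,1,1,1,1]'

```text
time_s: 7.0
position: [0.4944, 0.0579, 0.1455]
tcp_rot: [[0.025, 0.001, 1.0], [-1.0, 0.0, 0.025], [-0.0, -1.0, 0.001]]
force: [0.4, 1.1, 2.6]
opening: 0.149
```

Emit:
arm_command --translation '[[0.04,0,0],[0.08,0,0],[0.12,0,0],[0.16,0,0],[0.2,0,0]]' --rotation '[[0,0,0],[0,0,0],[0,0,0],[0,0,0],[0,0,0]]' --grip '[1,1,1,1,1]'

```text
time_s: 7.5
position: [0.4948, 0.0423, 0.1455]
tcp_rot: [[0.025, 0.001, 1.0], [-1.0, 0.0, 0.025], [0.0, -1.0, 0.001]]
force: [3.0, 0.9, 3.1]
opening: 0.157
```

Forces are small. Creeping on at 2 mm per row, watching the y force.

Emit:
arm_command --translation '[[0.025,0,0],[0.05,0,0],[0.075,0,0],[0.1,0,0],[0.125,0,0]]' --rotation '[[0,0,0],[0,0,0],[0,0,0],[0,0,0],[0,0,0]]' --grip '[1,1,1,1,1]'

```text
time_s: 8.0
position: [0.4951, 0.0323, 0.1455]
tcp_rot: [[0.025, 0.001, 1.0], [-1.0, -0.0, 0.025], [0.0, -1.0, 0.001]]
force: [2.6, 0.9, 5.2]
opening: 0.156
```

Emit:
arm_command --translation '[[0.025,0,0],[0.05,0,0],[0.075,0,0]]' --rotation '[[0,0,0],[0,0,0],[0,0,0]]' --grip '[1,1,1]'

```text
time_s: 8.3
position: [0.4952, 0.0263, 0.1455]
tcp_rot: [[0.025, 0.001, 1.0], [-1.0, -0.0, 0.025], [0.0, -1.0, 0.001]]
force: [3.0, 1.0, 6.3]
opening: 0.156
```

Emit:
arm_command --translation '[[0.02,-0.005,0],[0.04,-0.01,0]]' --rotation '[[0,0,0],[0,0,0]]' --grip '[1,1]'

```text
time_s: 8.5
position: [0.4944, 0.0232, 0.1457]
tcp_rot: [[0.025, -0.001, 1.0], [-1.0, 0.0, 0.025], [-0.0, -1.0, -0.001]]
force: [1.1, -0.2, -1.9]
opening: 0.161
```

Emit:
arm_command --translation '[[0.02,0,0],[0.04,0,0]]' --rotation '[[0,0,0],[0,0,0]]' --grip '[1,1]'

```text
time_s: 8.7
position: [0.4945, 0.0207, 0.1459]
tcp_rot: [[0.024, -0.001, 1.0], [-1.0, 0.002, 0.024], [-0.002, -1.0, -0.001]]
force: [1.9, 2.9, -0.0]
opening: 0.154
```

Emit:
arm_command --translation '[[0.02,0,0],[0.02,0,0]]' --rotation '[[0,0,0],[0,0,0]]' --grip '[1,1]'

```text
time_s: 8.9
position: [0.4944, 0.0189, 0.1459]
tcp_rot: [[0.025, -0.001, 1.0], [-1.0, 0.001, 0.025], [-0.001, -1.0, -0.001]]
force: [1.4, 3.2, 1.1]
opening: 0.159
```

Emit:
arm_command --translation '[[0.02,0,0],[0.02,0,0]]' --rotation '[[0,0,0],[0,0,0]]' --grip '[1,1]'

```text
time_s: 9.1
position: [0.4943, 0.0184, 0.1461]
tcp_rot: [[0.024, -0.002, 1.0], [-1.0, 0.003, 0.024], [-0.003, -1.0, -0.001]]
force: [1.3, 8.6, 2.4]
opening: 0.158
```

Contact with the stop: 8.6 N and no further advance. I'm easing off slightly and lifting a few mm while checking force.

Emit:
arm_command --translation '[[-0.015,0,0],[-0.015,-0.03,0],[-0.015,-0.06,0],[-0.015,-0.08,0]]' --rotation '[[0,0,0],[0,0,0],[0,0,0],[0,0,0]]' --grip '[1,1,1,1]'

```text
time_s: 9.5
position: [0.4941, 0.0181, 0.152]
tcp_rot: [[0.025, -0.003, 1.0], [-1.0, 0.0, 0.025], [-0.001, -1.0, -0.003]]
force: [1.2, 1.9, -5.9]
opening: 0.155
```

Emit:
arm_command --translation '[[0,-0.08,0],[0,-0.2,0],[0,-0.4,0],[0,-0.65,0],[0,-0.85,0]]' --rotation '[[0,0,0],[0,0,0],[0,0,0],[0,0,0],[0,0,0]]' --grip '[1,1,1,1,1]'

```text
time_s: 10.0
position: [0.4947, 0.0173, 0.2222]
tcp_rot: [[0.025, -0.0, 1.0], [-1.0, -0.002, 0.025], [0.002, -1.0, -0.0]]
force: [0.6, 0.2, -4.6]
opening: 0.155
```

Emit:
arm_command --translation '[[0,0,0],[0,0,0]]' --rotation '[[0,0,0],[0,0,0]]' --grip '[1,1]'

```text
time_s: 10.2
position: [0.4947, 0.0176, 0.221]
tcp_rot: [[0.025, 0.0, 1.0], [-1.0, -0.001, 0.025], [0.001, -1.0, 0.0]]
force: [-0.3, 0.2, -3.9]
opening: 0.157
```

Run:
```python
from h import *
s=bot.read_state();P=s['position']; print(P,s['force'],s['moment'])
c,R,t=cam('scene'); a=np.radians(1.4); X=np.array([np.cos(a),np.sin(a),0]);Y=np.array([-np.sin(a),np.cos(a),0])
H=P-[0,0,.003]
im=cv2.resize(c['image'][220:320,270:390],None,fx=6,fy=6,interpolation=cv2.INTER_CUBIC)
im=np.clip(im.astype(float)*1.5+15,0,255).astype(np.uint8)
U=H-[0,0,.096]
for p in [H+Y*.0465+[0,0,.006],U+Y*.0465+[0,0,.006]]+[U+i*X*.037+j*Y*.045 for i,j in((1,1),(-1,1),(-1,-1))]:
    v=((proj(c,p)[0]-[270,220])*6+3).astype(int); cv2.circle(im,tuple(int(i) for i in v),4,(0,0,255),1)
cv2.imwrite('pics/c4.png',im)
# finer carrier: two-view triangulation of nest, pin
for k in ('carrier_nest','carrier_pin'):
    A=[];b=[]
    for n in ('scene','top'):
        c,R,t=cam(n)
        for r in models.spot_point(n,k)[:1]:
            o,d=ray(c,R,t,r['point']); d/=np.linalg.norm(d); M=np.eye(3)-np.outer(d,d); A.append(M); b.append(M@o)
            print(k,n,round(r['conf'],2),at_z(o,d,.07).round(4))
    print(np.linalg.lstsq(np.vstack(A),np.hstack(b),rcond=None)[0].round(4))
```

```text
[0.49474806 0.01764646 0.22101966] [-0.34859596  0.24517757 -3.8765586 ] [-0.04952597 -0.01094995 -0.02667272]
carrier_nest scene 0.69 [ 0.4896 -0.2079  0.07  ]
carrier_nest top 0.58 [ 0.4868 -0.2126  0.07  ]
[ 0.4892 -0.2125  0.066 ]
carrier_pin scene 0.72 [ 0.4814 -0.2952  0.07  ]
carrier_pin top 0.66 [ 0.488  -0.2831  0.07  ]
[ 0.482  -0.2824  0.0804]
```

View pics/c4.png

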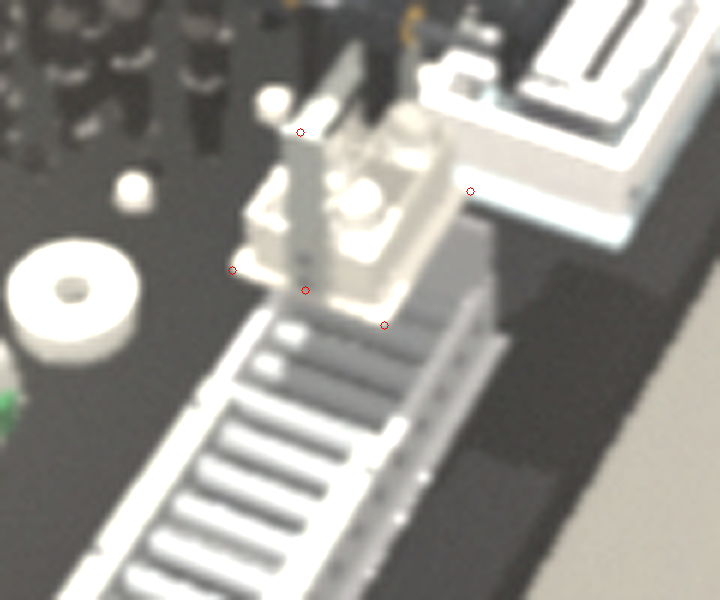

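The rack is off the lane with its vials in place (base corners at crop px (236,270) and (382,325)), matching the pose predicted from the TCP. Next I'll refine the carrier with an overlay.

Run:
```python
from h import *
ims=[]
x,y,a=.486,-.2085,np.radians(1.1); X=np.array([np.cos(a),np.sin(a),0]);Y=np.array([-np.sin(a),np.cos(a),0]);C=np.array([x,y,0])
for n,(u,v,f) in dict(scene=(330,195,5.5),top=(348,228,5.5)).items():
    c,R,t=cam(n); im=cv2.resize(c['image'][v:v+64,u:u+70],None,fx=f,fy=f,interpolation=cv2.INTER_CUBIC)
    for w,l,z,col in((.112,.138,.052,(0,0,255)),(.077,.093,.07,(0,160,0))):
        p=[C+i*w/2*X+j*l/2*Y+[0,0,z] for i,j in((1,1),(1,-1),(-1,-1),(-1,1))]
        q=((proj(c,p)-[u,v])*f+f/2).astype(np.int32); cv2.polylines(im,[q.reshape(-1,1,2)],True,col,1)
    ims.append(im)
cv2.imwrite('pics/c5.png',np.hstack(ims))
```

```text
(no output)
```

View pics/c5.png

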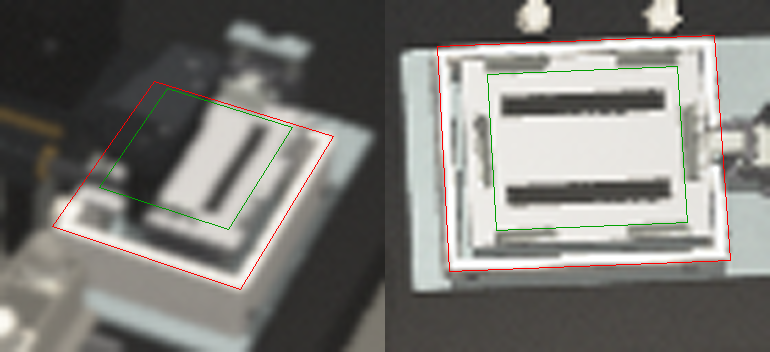

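The overlay fits in both views: housing within about 1 px, nest centred between guides. Moving over the nest.

Emit:
arm_command --translation '[[0.12,0,-0.01],[0.3,0,-0.02],[0.52,0,-0.03],[0.74,0,-0.04],[0.94,0,-0.06]]' --rotation '[[0,0.005,0],[0,0.005,0],[0,0.005,0],[0,0.005,0],[0,0.005,0]]' --grip '[1,1,1,1,1]'

```text
time_s: 11.25
position: [0.4923, -0.0594, 0.2207]
tcp_rot: [[0.019, 0.001, 1.0], [-1.0, -0.001, 0.019], [0.001, -1.0, 0.001]]
force: [-0.3, 0.4, -5.0]
opening: 0.159
```

Emit:
arm_command --translation '[[0.24,0,-0.01],[0.48,0,-0.02],[0.72,0,-0.04],[0.95,0,-0.06]]' --rotation '[[0,0,0],[0,0,0],[0,0,0],[0,0,0]]' --grip '[1,1,1,1]'

```text
time_s: 11.65
position: [0.4886, -0.1356, 0.2206]
tcp_rot: [[0.019, 0.0, 1.0], [-1.0, -0.001, 0.019], [0.001, -1.0, 0.0]]
force: [0.8, 0.4, -3.8]
opening: 0.158
```

Emit:
arm_command --translation '[[0.23,0,-0.02],[0.46,0,-0.04],[0.68,0,-0.05],[0.84,0,-0.06],[0.93,0,-0.06]]' --rotation '[[0,0,0],[0,0,0],[0,0,0],[0,0,0],[0,0,0]]' --grip '[1,1,1,1,1]'

```text
time_s: 12.15
position: [0.4855, -0.2096, 0.2206]
tcp_rot: [[0.018, 0.0, 1.0], [-1.0, -0.0, 0.018], [0.0, -1.0, 0.0]]
force: [0.7, -0.1, -2.9]
opening: 0.159
```

Emit:
arm_command --translation '[[0,0.1,0],[0,0.2,0],[0,0.25,0],[0,0.25,0]]' --rotation '[[0,0,0],[0,0,0],[0,0,0],[0,0,0]]' --grip '[1,1,1,1]'

```text
time_s: 12.55
position: [0.4848, -0.2065, 0.1994]
tcp_rot: [[0.021, -0.002, 1.0], [-1.0, 0.002, 0.021], [-0.002, -1.0, -0.002]]
force: [0.4, 1.1, -3.4]
opening: 0.158
```

Run:
```python
from h import *
ims=[]
c0=None
for n,(u,v,f) in dict(scene=(325,165,4.6),top=(348,228,4.6)).items():
    c,R,t=cam(n); s=bot.read_state(); P=s['position']; T=s['tcp_rot']; X=T[:,2]*[1,1,0]; Y=-T[:,0]*[1,1,0]
    im=cv2.resize(c['image'][v:v+100,u:u+85],None,fx=f,fy=f,interpolation=cv2.INTER_CUBIC); im=np.clip(im.astype(float)*1.3,0,255).astype(np.uint8)
    a=np.radians(1.1); X2=np.array([np.cos(a),np.sin(a),0]);Y2=np.array([-np.sin(a),np.cos(a),0])
    def poly(C,X,Y,w,l,col):
        p=[C+i*w/2*X+j*l/2*Y for i,j in((1,1),(1,-1),(-1,-1),(-1,1))]
        q=((proj(c,p)-[u,v])*f+f/2).astype(np.int32); cv2.polylines(im,[q.reshape(-1,1,2)],True,col,1)
    poly(P-[0,0,.099],X,Y,.074,.09,(0,0,255)); poly(np.array([.486,-.2085,.07]),X2,Y2,.077,.093,(0,200,0)); poly(P+[0,0,.003],X,Y,.02,.093,(255,0,0))
    ims.append(im); print(P)
cv2.imwrite('pics/c6.png',np.hstack(ims))
```

```text
[ 0.48521672 -0.20684836  0.19986441]
[ 0.48555855 -0.20717087  0.20027319]
```

View pics/c6.png

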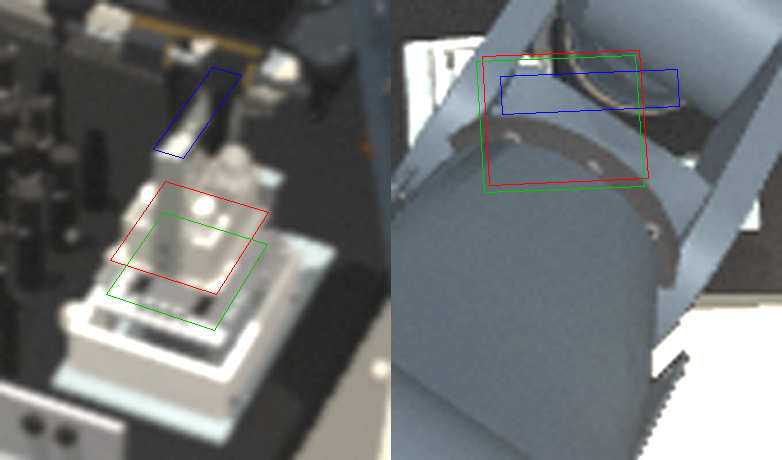

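The rack hangs squarely above the nest, with its base predicted and seen within about 1 px. Lowering slowly.

Emit:
arm_command --translation '[[0,0.05,0],[0,0.1,0],[0,0.15,0],[0,0.19,0],[0,0.22,0]]' --rotation '[[0,0,0],[0,0,0],[0,0,0],[0,0,0],[0,0,0]]' --grip '[1,1,1,1,1]'

```text
time_s: 13.15
position: [0.4854, -0.2078, 0.1825]
tcp_rot: [[0.02, -0.0, 1.0], [-1.0, 0.0, 0.02], [-0.0, -1.0, -0.0]]
force: [0.1, -0.2, -4.2]
opening: 0.156
```

Emit:
arm_command --translation '[[0,0.025,0],[0,0.05,0],[0,0.075,0]]' --rotation '[[0,0,0],[0,0,0],[0,0,0]]' --grip '[1,1,1]'

```text
time_s: 13.45
position: [0.4856, -0.2079, 0.1768]
tcp_rot: [[0.02, 0.0, 1.0], [-1.0, -0.0, 0.02], [0.0, -1.0, 0.0]]
force: [-0.5, 0.2, -4.5]
opening: 0.159
```

Emit:
arm_command --translation '[[0,0.025,0],[0,0.05,0],[0,0.075,0]]' --rotation '[[0,0,0],[0,0,0],[0,0,0]]' --grip '[1,1,1]'

```text
time_s: 13.75
position: [0.4858, -0.2081, 0.171]
tcp_rot: [[0.02, 0.0, 1.0], [-1.0, -0.001, 0.02], [0.001, -1.0, 0.0]]
force: [0.2, -0.5, -1.8]
opening: 0.158
```

Emit:
arm_command --translation '[[0,0.025,0],[0,0.05,0]]' --rotation '[[0,0,0],[0,0,0]]' --grip '[1,1]'

```text
time_s: 13.95
position: [0.4859, -0.2083, 0.1672]
tcp_rot: [[0.02, 0.001, 1.0], [-1.0, -0.001, 0.02], [0.001, -1.0, 0.001]]
force: [-0.1, -0.7, -0.5]
opening: 0.152
```

Seated with no side force; the platform is bearing the weight from TCP z ≈ 0.170. Pressing gently.

Emit:
arm_command --translation '[[0,0.025,0],[0,0.05,0],[0,0.075,0],[0,0.1,0],[0,0.125,0]]' --rotation '[[0,0,0],[0,0,0],[0,0,0],[0,0,0],[0,0,0]]' --grip '[1,1,1,1,1]'

```text
time_s: 14.45
position: [0.4863, -0.2082, 0.1576]
tcp_rot: [[0.02, 0.002, 1.0], [-1.0, -0.001, 0.02], [0.001, -1.0, 0.002]]
force: [0.6, -0.5, 5.9]
opening: 0.157
```

Emit:
arm_command --translation '[[0,0.015,0],[0,0.03,0]]' --rotation '[[0,0,0],[0,0,0]]' --grip '[1,1]'

```text
time_s: 14.65
position: [0.4864, -0.2082, 0.1553]
tcp_rot: [[0.02, 0.002, 1.0], [-1.0, -0.001, 0.02], [0.001, -1.0, 0.002]]
force: [1.1, 0.9, 5.9]
opening: 0.159
```

Emit:
arm_command --translation '[[0,0.015,0],[0,0.03,0]]' --rotation '[[0,0,0],[0,0,0]]' --grip '[1,1]'

```text
time_s: 14.85
position: [0.4864, -0.2082, 0.1531]
tcp_rot: [[0.02, 0.002, 1.0], [-1.0, -0.001, 0.02], [0.001, -1.0, 0.002]]
force: [0.3, 1.2, 7.5]
opening: 0.158
```

Emit:
arm_command --translation '[[0,0.015,0],[0,0.025,0]]' --rotation '[[0,0,0],[0,0,0]]' --grip '[1,1]'

```text
time_s: 15.05
position: [0.4863, -0.2082, 0.151]
tcp_rot: [[0.02, 0.002, 1.0], [-1.0, -0.001, 0.02], [0.001, -1.0, 0.002]]
force: [-0.1, -0.8, 5.9]
opening: 0.159
```

Emit:
arm_command --translation '[[0,0.015,0],[0,0.025,0]]' --rotation '[[0,0,0],[0,0,0]]' --grip '[1,1]'

```text
time_s: 15.25
position: [0.4863, -0.2083, 0.1488]
tcp_rot: [[0.02, 0.002, 1.0], [-1.0, -0.001, 0.02], [0.001, -1.0, 0.002]]
force: [0.8, -1.4, 3.8]
opening: 0.15
```

Emit:
arm_command --translation '[[0,0.015,0]]' --rotation '[[0,0,0]]' --grip '[1]'

```text
time_s: 15.35
position: [0.4862, -0.2083, 0.1475]
tcp_rot: [[0.02, 0.002, 1.0], [-1.0, -0.001, 0.02], [0.001, -1.0, 0.002]]
force: [0.9, -0.9, 5.1]
opening: 0.159
```

Emit:
arm_command --translation '[[0,0.015,0]]' --rotation '[[0,0,0]]' --grip '[1]'

```text
time_s: 15.45
position: [0.4863, -0.2083, 0.1463]
tcp_rot: [[0.02, 0.002, 1.0], [-1.0, -0.001, 0.02], [0.001, -1.0, 0.002]]
force: [1.1, -0.6, 6.4]
opening: 0.156
```

Emit:
arm_command --translation '[[0,0.015,0]]' --rotation '[[0,0,0]]' --grip '[1]'

```text
time_s: 15.55
position: [0.4863, -0.2083, 0.1452]
tcp_rot: [[0.02, 0.002, 1.0], [-1.0, -0.001, 0.02], [0.001, -1.0, 0.002]]
force: [1.3, -0.6, 6.9]
opening: 0.155
```

Emit:
arm_command --translation '[[0,0.015,0]]' --rotation '[[0,0,0]]' --grip '[1]'

```text
time_s: 15.65
position: [0.4863, -0.2082, 0.1441]
tcp_rot: [[0.02, 0.002, 1.0], [-1.0, -0.001, 0.02], [0.001, -1.0, 0.002]]
force: [-0.1, 0.7, 10.4]
opening: 0.158
```

Emit:
arm_command --translation '[[0,0.015,0]]' --rotation '[[0,0,0]]' --grip '[1]'

```text
time_s: 15.75
position: [0.4864, -0.208, 0.1436]
tcp_rot: [[0.02, 0.002, 1.0], [-1.0, -0.001, 0.02], [0.001, -1.0, 0.002]]
force: [-1.2, 2.8, 19.5]
opening: 0.154
```

The force jumped to 19.5 N while the travel stalled, so the pin has landed. I'm easing up about 4 mm to test whether the platform follows.

Emit:
arm_command --translation '[[0,-0.02,0],[0,-0.035,0],[0,-0.05,0],[0,-0.05,0]]' --rotation '[[0,0,0],[0,0,0],[0,0,0],[0,0,0]]' --grip '[1,1,1,1]'

```text
time_s: 16.15
position: [0.4863, -0.2082, 0.1468]
tcp_rot: [[0.02, 0.002, 1.0], [-1.0, -0.001, 0.02], [0.001, -1.0, 0.002]]
force: [1.5, -0.6, 5.7]
opening: 0.155
```

Emit:
arm_command --translation '[[0,-0.02,0],[0,-0.04,0],[0,-0.04,0]]' --rotation '[[0,0,0],[0,0,0],[0,0,0]]' --grip '[1,1,1]'

```text
time_s: 16.45
position: [0.485, -0.2075, 0.1486]
tcp_rot: [[0.02, -0.001, 1.0], [-1.0, 0.001, 0.02], [-0.001, -1.0, -0.001]]
force: [1.2, -1.9, -2.6]
opening: 0.155
```

The pull went to −2.6 N (a free platform would still push up with over 5 N), so it is caught. Lowering slightly and releasing.

Emit:
arm_command --translation '[[0,0.01,0],[0,0.01,0]]' --rotation '[[0,0,0],[0,0,0]]' --grip '[1,1]'

```text
time_s: 16.65
position: [0.4852, -0.2078, 0.1482]
tcp_rot: [[0.02, -0.001, 1.0], [-1.0, 0.0, 0.02], [-0.0, -1.0, -0.001]]
force: [0.2, -2.4, -1.7]
opening: 0.154
```

Emit:
arm_command --translation '[[0,0,0],[0,0,0],[0,0,0],[0,0,0],[0,0,0]]' --rotation '[[0,0,0],[0,0,0],[0,0,0],[0,0,0],[0,0,0]]' --grip '[0.3,0.3,0.3,0.3,0.3]'

```text
time_s: 17.15
position: [0.4855, -0.2076, 0.1486]
tcp_rot: [[0.02, -0.0, 1.0], [-1.0, 0.0, 0.02], [-0.0, -1.0, -0.0]]
force: [0.1, 0.9, -1.0]
opening: 0.346
```

Run:
```python
from h import *
s=bot.read_state();P=s['position'];print(P,s['force'],s['opening'])
c,R,t=cam('scene'); u,v,f=325,165,6
im=cv2.resize(c['image'][v:v+100,u:u+85],None,fx=f,fy=f,interpolation=cv2.INTER_CUBIC); im=np.clip(im.astype(float)*1.3,0,255).astype(np.uint8)
a=np.radians(1.1);X=np.array([np.cos(a),np.sin(a),0]);Y=np.array([-np.sin(a),np.cos(a),0]);C=np.array([.486,-.2085,0])
for tr,col in((.0215,(0,0,255)),(.003,(0,200,0))):
    b=.07-tr
    for z in (b+.006,b+.102):
        q=((proj(c,[C+Y*.0465+X*i+[0,0,z] for i in(-.01,.01)])-[u,v])*f+f/2).astype(np.int32); cv2.polylines(im,[q.reshape(-1,1,2)],False,col,1)
cv2.imwrite('pics/c7.png',im)
```

```text
[ 0.48546487 -0.20761194  0.14857696] [ 0.0579559   0.91033371 -0.96392284] 0.34588853877670855
```

View pics/c7.png

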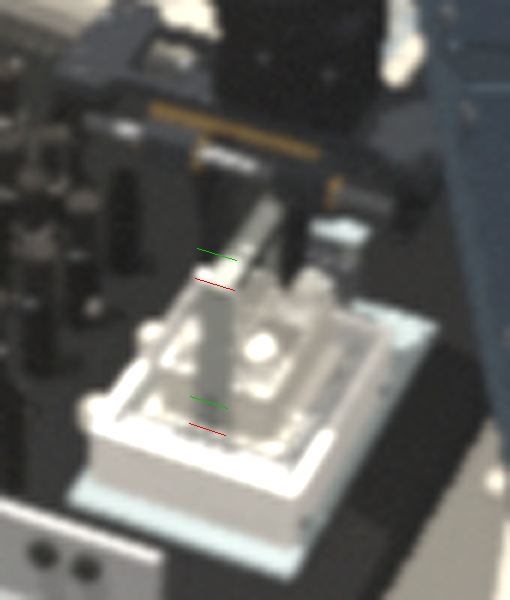

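Released, the rack stays deep: the strap top sits at the line for about 21 mm sunk, not the free one. Retreating straight up.

Emit:
arm_command --translation '[[0,-0.1,0],[0,-0.3,0],[0,-0.6,0],[0,-0.9,0],[0,-1,0]]' --rotation '[[0,0,0],[0,0,0],[0,0,0],[0,0,0],[0,0,0]]' --grip '[0,0,0,0,0]'

```text
time_s: 17.7
position: [0.4868, -0.2086, 0.2313]
tcp_rot: [[0.02, 0.004, 1.0], [-1.0, -0.003, 0.02], [0.003, -1.0, 0.004]]
force: [0.0, 0.6, 0.0]
opening: 0.495
```

Emit:
arm_command --translation '[[-0.3,-0.4,0],[-0.6,-0.8,0],[-1,-1,0],[-1,-1,0],[-1,-1,0]]' --rotation '[[0,0,0],[0,0,0],[0,0,0],[0,0,0],[0,0,0]]' --grip '[0,0,0,0,0]'

```text
time_s: 18.2
position: [0.4838, -0.1274, 0.3086]
tcp_rot: [[0.021, 0.0, 1.0], [-1.0, -0.001, 0.021], [0.001, -1.0, 0.0]]
force: [0.4, 1.0, -0.7]
opening: 0.502
```

Run:
```python
from h import *
s=bot.read_state();print(s['time_s'],s['position'],s['force'])
c,R,t=cam('scene'); u,v,f=300,165,5
im=cv2.resize(c['image'][v:v+110,u:u+120],None,fx=f,fy=f,interpolation=cv2.INTER_CUBIC); im=np.clip(im.astype(float)*1.3,0,255).astype(np.uint8)
a=np.radians(1.1);X=np.array([np.cos(a),np.sin(a),0]);Y=np.array([-np.sin(a),np.cos(a),0]);C=np.array([.486,-.2085,0])
for tr,col in((.0215,(0,0,255)),(.003,(0,200,0))):
    for z in (.076-tr,.172-tr):
        q=((proj(c,[C+Y*.0465+X*i+[0,0,z] for i in(-.01,.01)])-[u,v])*f+f/2).astype(np.int32); cv2.polylines(im,[q.reshape(-1,1,2)],False,col,1)
cv2.imwrite('pics/c8.png',im)
```

```text
18.2 [ 0.48378063 -0.12739242  0.30860193] [ 0.44485008  0.95236614 -0.6647814 ]
```

View pics/c8.png

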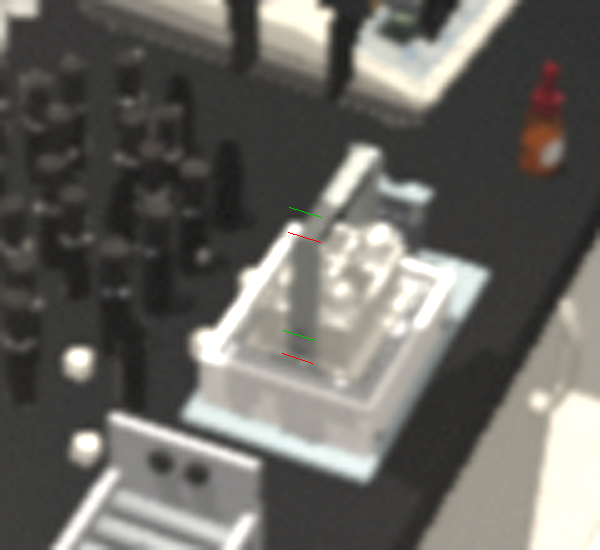

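The rack sits level in the nest, clearly below the free height, with its vials in place, the gripper clear and the neighbours undisturbed.

```bash
python3 -c "
from rig import bot
print(bot.hand_in())"
```

```text
the job is handed in; nothing more can be done
None
```

The rack is in the carrier nest with the catch holding the platform down, and the job is handed in at about 18 s of the 59 s. `hand_in` reports no verdict.

- **Rolling home:** I gripped the handle and rolled the rack to the end stop, creeping at the end. It met the buffers at about 9 N and stopped advancing.
- **Lifting off:** It came off clear of the keeper strips; the most it pulled was 5.9 N, just after leaving the rollers, settling to about 4 N.
- **Setting and pressing:** It went into the nest with side forces near zero. I pressed until the pin landed, at about 20 N.

**Last checks:**
- **Catch:** On easing up, the push fell to a small pull of 2.6 N at about 21 mm sunk. A free platform would still have pushed up with over 5 N there. After release and retreat, the picture shows the rack still low in the nest, with the vials in it and nothing nearby disturbed that I could see.
- **Disagreement:** The strap height in that picture suggests roughly 14–18 mm sunk, against about 21 mm by feel. My overlays were off by about 1 px (some 3 mm), so I put it down to that. Either figure is well below the 1–5 mm of a free platform.
- **Landing depth:** The pin landed about 4–5 mm below the height where the platform then held, more than the stated 2.5 mm. I did not find out why, though some give in the arm and grip may explain it.

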